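# Set the filter and hold the lamp shutter four clicks open

### The arm

A 6-joint arm with a two-finger parallel gripper is mounted at the origin on the work surface. World frame = base frame: x ahead of the robot, y to its left, z up, the work surface at z = 0. Lengths are in m, angles in degrees, forces in N, time in s.
With the tool pointing down it reaches from about 0.4 to 0.825 m from the base axis. Payload 7 kg.
Tool frame: the origin (TCP) lies at the very end of the fingers, on their centre line; the grasp point (between the pads) lies 19 mm behind it; z points along the fingers, y is the line along which they close (so a half turn about z gives the same grasp; the last joint's range is limited). The gripper opens to 88 mm and grips with 3 to 60 N. Pads are 19 mm wide; open, the fingers measure 130 mm over their backs; the gripper's body (78 mm by 193 mm) begins 47 mm behind the grasp point.
Start: joints at [85.491, 20.546, 0.682, 0, -70.136, -16.507], TCP at [0.242, 0.63, 0.227] pointing down, gripper open.
Joint ranges: [-176.03, 176.03], [-82.01, 121.73], [-58.28, 71.71], [-173.87, 95.51], [-174.79, -0.11], [-173.66, 173.66]. Speed limits (degrees/s): [136.94, 136.94, 172.46, 180, 180, 180].

### API

Orientations are given as [roll, pitch, yaw] about the fixed x, y, z axes, in that order (R = Rz(yaw) Ry(pitch) Rx(roll)).
In Python, from plant import get_obs, snapshot, camera_params, close_job, boxes_of, cut_out, landmark_of gives the robot as it stands.
- The arm moves only by the shell command python3 -m inch 'ROWS' [OPENING]. ROWS is text: rows parted by semicolons, each of 6 numbers parted by spaces: the shift along the tool's x, y, z in units of 30 cm (1.0 is 30 cm), then the turn, a rotation vector about the tool's x, y, z in units of pi rad (1.0 is pi rad). A call has 1 to 10 rows; each row is the pose to reach, as a shift and turn from the pose commanded when the call began, along the tool's axes at that moment, turning the shorter way round; what a row does not reach only later rows make up. A row lasts 1/12 s, in which the tool goes at most 41.7 mm and 7.16 degrees, less where a joint would pass 70% of its speed; a pose out of reach is approached as far as the arm can. A call with a number of a shift or a turn outside -1 to 1 is refused whole. A call with a gripper value outside its range is refused whole. OPENING is the closure, from -1 (fully open) to 1 (shut), set as the call begins (- or left out, the last holds). The fingers move at their own pace and stop on an object; the grip force is fixed at half the most. Time passes only in rows, so rows that repeat a pose let the fingers close. It gives the time, the measured TCP pose, the force, the opening and the grip force at its end, in the units of the state.
- get_obs(): the state, without advancing time (a new reading comes with each control period).
- snapshot(name): name is "side" or "top" or "wrist"; returns the picture (480x640x3 uint8, red, green, blue); there is no depth.
- camera_params(name): a dict with "mtx" (3x3 intrinsics, pixels), "rvec" (rotation vector, rad) and "tvec" (3), from world to camera coordinates, as OpenCV has them. Camera axes: x right, y down, z forward; pixel columns grow to the right and rows downward; lengths in m; the calibration is good to about 2 mm. A picture is of the moment at which its call begins: read the wrist's pose just before it. camera_params takes no time and is no camera call; for the wrist camera it gives the pose at the moment of the call.
- close_job(): hands the job in; it is judged then, once.
Trained networks look in the newest picture that a camera, given by its name, has taken for a name from the list of things; names that differ only in an ending like _2 or _b are one class to them, and where a whole thing is asked for, a point or a joint stands for the part that bears it (a point fixed in the world has none). Each returns a list of dicts, best first, with "p" (0 to 1); they miss things now and then, are a little off and sometimes report something else, mostly with a low value. They report only what shows in the picture. A call takes as long as a camera call.
- boxes_of(camera, thing): "rect" ([left, top, width, height] in pixels, round what is visible of it).
- cut_out(camera, thing): "pixels" (480x640 bool, what is visible of it) and "rect" ([left, top, width, height] in pixels, round what is visible of it).
- landmark_of(camera, thing): "uv" ([column, row] in pixels: a listed point, or the origin of a listed thing).
The state is a dict: "clock": time; "joint_pos": joint angles; "qvel": joint speeds; "tau": joint torques, N m; "tool_pos": TCP position; "orientation": TCP orientation; "force": force on the tool from outside, world axes, zero at the start; "moment": the same for the moment, N m; "opening": finger opening in m; "gripper_force": force on a finger pad.
Only numpy, scipy, OpenCV 4.12 (cv2) and the standard library are available. Lean on these libraries where they do the work, as an engineer would, in place of code of your own. Each camera call takes 0.05 s, during which the arm holds its last target. There are 200 camera calls.

### The job

Get the irradiation lamp ready for an exposure: throw the short filter lever into the notch marked by the raised arrow on the deck and let go of it. Then swing the long shutter lever away from its stop by exactly four clicks, which can be felt in the hand, never over the fifth, and finish while still holding it there with the gripper, roller seated between the fourth and fifth tooth, because the shutter springs shut when let go. Do not disturb the glassware and other things standing around.

Things in the scene. Friction and masses are not known exactly. Their poses are not given: they have to be found in the camera images.
- stage: White deck 295 x 440 mm, top 30 mm above the bench, bolted down, turned up to 0.3 rad. Origin on the bench, 135 mm behind its near edge, midway along y; x away from the robot, y to its left. Left: long shutter lever; right: short filter lever; both level, pointing roughly to -x. Rear left: black lamp (x 95 to 157, y 105 to 205 mm, 106 mm high); rear centre (126, 30 mm): cuvette holder
- filter_pivot (a point): Pivot axis of the short filter lever, at deck height (30 mm). In the stage frame x = 0, y = -130 mm
- filter_knob (a point): Centre of the top face of the filter lever's upright round black knob: 18 mm diameter, 36 mm tall, standing on the lever arm, top 91 mm and foot 55 mm above the bench; 85 mm from the pivot axis. The knob spins freely on its stud. The steel lever arm below it is 13 mm wide
- arrow (a point): Raised dark steel arrowhead (chevron) on the deck, 37 mm above the bench, 114 mm from the filter pivot, pointing along the line from it to the marked notch. When the filter lever is in the marked notch, the pivot, the knob and this point lie in one line seen from above. It is the third of four notches
- filter (a joint): Filter lever angle (rad), growing anticlockwise seen from above (the knob goes to the robot's right). Sprung notches at 0, 0.30, 0.60 (marked) and 0.90; stops at -0.10 and 1.00. It starts in the first or second. Each notch pulls the lever in and keeps it; going to the next takes about 4 N at the knob, with the hump half way between
- shutter_pivot (a point): Pivot axis of the long shutter lever, at deck height (30 mm). In the stage frame x = 0, y = +90 mm
- shutter_knob (a point): Centre of the top face of the shutter lever's upright round black knob: 24 mm diameter, 46 mm tall, top 101 mm and foot 55 mm above the bench; 110 mm from the pivot axis. The knob spins freely on its stud. The steel lever arm below it is 13 mm wide
- shutter (a joint): Shutter lever angle (rad): 0 on its stop, growing anticlockwise seen from above (knob to the robot's right), end 1.28. A steady spring, 9 to 10 N at the knob, throws it back when let go. Six hub teeth, 0.17 rad apart (19 mm at the knob), pass a sprung roller, one click each: the push rises to about 12 to 16 N, then drops to 3 to 6 N. The first tooth passes anywhere from 0.13 to 0.31 rad
- pawl_arm: Aluminium arm with the click roller, fixed on the deck behind the shutter pivot, set up to 0.085 rad either way each time, which shifts all clicks. Origin on the shutter pivot axis at deck height; x points from pivot to roller (roughly away from the robot), z up. Roller seated between fourth and fifth tooth: the shutter knob's y in this frame is about -29 mm (fourth passes at -20, fifth at -38 mm)
- shutter_lever: The long shutter lever itself (origin on its pivot axis at deck height; its -x axis points along the arm to the knob)
- filter_lever: The short filter lever itself (origin on its pivot axis at deck height; its -x axis points along the arm to the knob)
- cuvette: Bystander: capped amber cuvette 14 x 14 x 51 mm, in the holder at the rear centre of the deck; origin under its centre
- vial: Bystander: amber glass vial, 26 mm diameter, 52 mm tall, standing on the deck between the two levers, near the line of the pivots; origin under its centre
- beaker: Bystander: glass beaker, 72 mm diameter, 90 mm tall, on the bench to the left; origin under its centre
- solvent: Bystander: amber bottle, 72 mm diameter, 150 mm tall, on the bench to the right; origin under its centre
- jar: Bystander: white jar, 60 mm diameter, 75 mm tall, on the bench to the right; origin under its centre
- spatula: Bystander: flat steel micro-spatula 153 x 16 x 5 mm lying flat on the deck along its near edge; origin under its middle

How it is judged:
By the outcome, as a careful person would: the job done as asked, in the order asked, and still so for the second after the job is handed in, while the arm keeps its last pose, push and grip.
It also fails if it takes over 58 s, if anything falls off the work surface, if the arm or the gripper's body presses on something with over 40 N, if the wrist force passes 120 N, or if a joint passes its speed limit or range.

## Working session

There is one attempt and no reset: what is moved stays moved. The work goes in short steps, Python scripts to look and compute and a shell command to move; the robot and the scene stay as the last step left them, time stands still between calls to the robot, and variables do not carry over. Pictures are saved under pics/ and viewed, at most 10 in all, crops included, and the job is handed in when it is done.

```bash
mkdir -p pics; ls
cat > h.py <<'E'
import numpy as np, cv2
from scipy.spatial.transform import Rotation as R
from plant import *
def ray(cam,uv,P=None):
    P=P or camera_params(cam); Rm=cv2.Rodrigues(np.array(P["rvec"],float))[0]; t=np.array(P["tvec"],float).ravel()
    n=cv2.undistortPoints(np.array([[uv]],float),np.array(P["mtx"],float),None).ravel()
    return -Rm.T@t, Rm.T@np.array([n[0],n[1],1.])
def at_z(cam,uv,z,P=None):
    c,d=ray(cam,uv,P); return c+d*(z-c[2])/d[2]
def tri(obs):
    A=np.zeros((3,3));b=np.zeros(3)
    for cam,uv in obs:
        c,d=ray(cam,uv); d=d/np.linalg.norm(d); M=np.eye(3)-np.outer(d,d); A+=M;b+=M@c
    return np.linalg.solve(A,b)
E
python3 - <<'E'
from h import *
for c in ("side","top","wrist"): cv2.imwrite(f"pics/{c}0.png",snapshot(c)[:,:,::-1])
z=dict(filter_pivot=.03,filter_knob=.091,arrow=.037,shutter_pivot=.03,shutter_knob=.101,stage=0,pawl_arm=.03,vial=.03,cuvette=.03,beaker=0,solvent=0,jar=0,spatula=.03)
for t,h in z.items():
    for c in ("top","side"):
        L=landmark_of(c,t)
        print(t,c,[(np.round(l["uv"],1).tolist(),round(l["p"],2),np.round(at_z(c,l["uv"],h),4)[:2].tolist()) for l in L[:2]])
o=get_obs();print(o)
E
```

```text
pics
filter_pivot top [([311.0, 241.0], 0.75, [0.5573, 0.0277]), ([369.3, 215.7], 0.71, [0.6258, -0.1286])]
filter_pivot side [([350.1, 284.1], 0.9, [0.6289, -0.1188]), ([309.7, 290.6], 0.35, [0.5206, -0.0991])]
filter_knob top [([348.4, 233.6], 0.83, [0.5743, -0.0705]), ([366.5, 213.8], 0.49, [0.6256, -0.1171])]
filter_knob side [([320.4, 258.9], 0.96, [0.5693, -0.0611])]
arrow top [([361.9, 255.5], 0.73, [0.5189, -0.1083])]
arrow side [([304.7, 291.5], 0.57, [0.5032, -0.1055])]
shutter_pivot top [([289.1, 198.1], 0.69, [0.6727, 0.0872])]
shutter_pivot side [([329.4, 242.0], 0.89, [0.6806, 0.0916]), ([348.8, 286.3], 0.22, [0.6209, -0.1258])]
shutter_knob top [([257.3, 219.0], 0.56, [0.6105, 0.1636]), ([496.0, 217.2], 0.31, [0.6171, -0.4476])]
shutter_knob side [([296.1, 217.5], 0.93, [0.5995, 0.1524])]
stage top [([318.0, 203.3], 0.77, [0.662, 0.0099])]
stage side [([336.2, 265.4], 0.8, [0.6614, 0.0122])]
pawl_arm top []
pawl_arm side []
vial top [([337.8, 192.6], 0.61, [0.6879, -0.0438])]
vial side [([353.6, 264.5], 0.43, [0.6845, -0.043])]
cuvette top [([323.0, 153.8], 0.36, [0.79
[... 733 characters left out ...]
 0.22, [0.6817, 0.0823])]
{'clock': 1.45, 'joint_pos': array([ 8.54920944e+01,  2.05464970e+01,  6.83687727e-01, -1.41563303e-03,
       -7.01377973e+01, -1.65074380e+01]), 'qvel': array([-0.01383302,  0.02114479,  0.00505472,  0.09138465,  0.12662836,
        0.08799599]), 'tau': array([-4.73743858e-04, -5.82377601e+01,  2.93289328e+01,  7.00223118e+00,
        1.23613601e-02, -1.06173178e-05]), 'tool_pos': array([0.24206222, 0.63008016, 0.2265684 ]), 'orientation': array([ 1.79999040e+02,  1.10419096e-03, -2.10158246e+01]), 'force': array([-0.14011154,  0.24261401,  0.54473013]), 'moment': array([ 0.01393662,  0.01578263, -0.04033011]), 'gripper_force': 0.0, 'opening': 0.08791002442768704}
```

Run:
```python
import cv2
t=cv2.imread("pics/top0.png")[130:290,210:410]; s=cv2.imread("pics/side0.png")[180:340,230:430]
import numpy as np
cv2.imwrite("pics/c0.png",np.vstack([cv2.resize(i,(740,592),interpolation=2) for i in (t,s)])[:, :] if 0 else np.hstack([cv2.resize(i,(400,320),interpolation=2) for i in (t,s)]))
```

```text
(no output)
```

View pics/c0.png

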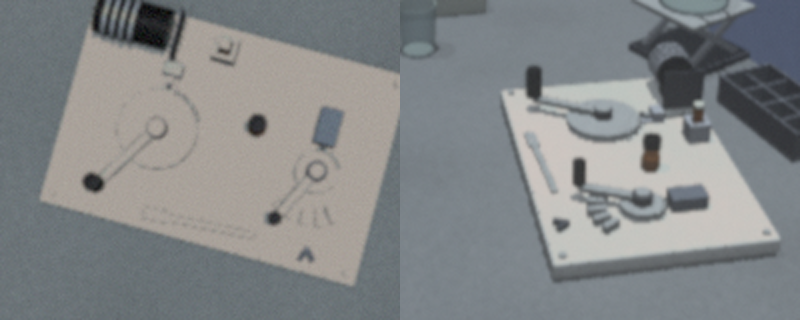

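View pics/top0.png

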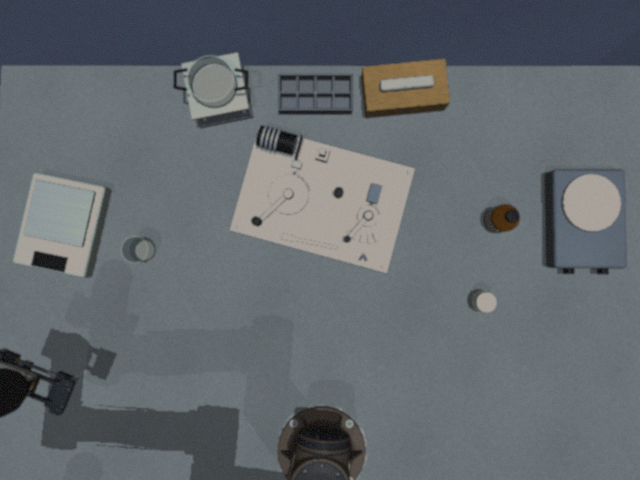

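```bash
cat >> h.py <<'E'
def plan(p,yaw=None):
    o=get_obs(); Rt=R.from_euler("xyz",o["orientation"],degrees=True)
    d=Rt.inv().apply(np.array(p)-o["tool_pos"])/0.3
    if yaw is None: r=np.zeros(3)
    else:
        r=(Rt.inv()*R.from_euler("xyz",[180,0,yaw],degrees=True)).as_rotvec()/np.pi
    print("rows",np.round(d,4),np.round(r,4),"n",np.linalg.norm(d)*.3/.0417,np.linalg.norm(r)*180/7.16)
E
python3 - <<'E'
from h import *
P=camera_params("wrist"); c,d=ray("wrist",(320,240),P); o=get_obs()
Rt=R.from_euler("xyz",o["orientation"],degrees=True)
print(Rt.inv().apply(c-o["tool_pos"]),Rt.inv().apply(d),P["mtx"])
plan([.52,0.0,.33],0); plan([.52,0.0,.33],-90)
E
```

```text
[ 0.07818692 -0.001027   -0.15948082] [-0.28654828  0.01185002  0.95805771] [[412.6446408    0.         315.49382861]
 [  0.         412.6446408  240.98300276]
 [  0.           0.           1.        ]]
rows [ 1.618   1.6283 -0.3448] [ 0.      0.     -0.1168] n 16.699818894783427 2.9351710356081258
rows [ 1.618   1.6283 -0.3448] [0.     0.     0.3832] n 16.699818894783427 9.634661375557995
```

```bash
python3 -m inch '.8 .8 -.3 0 0 0;.8 .8 -.3 0 0 0;.8 .8 -.3 0 0 0;.8 .8 -.3 0 0 0;.8 .8 -.3 0 0 0;.8 .8 -.3 0 0 0;.8 .8 -.3 0 0 0;.8 .8 -.3 0 0 0;.8 .8 -.3 0 0 0;.8 .8 -.3 0 0 0' -0.2; python3 -m inch '.75 .75 0 0 0 0;.75 .75 0 0 0 0;.75 .75 0 0 0 0;.75 .75 0 0 0 0;.75 .75 0 0 0 0;.75 .75 0 0 0 0;.75 .75 0 0 0 0;.75 .75 0 0 0 0;.75 .75 0 0 0 0;.75 .75 0 0 0 0'
cat > m.py <<'E'
from h import *
import sys
snapshot("wrist"); P=camera_params("wrist")
z=dict(filter_pivot=.03,filter_knob=.091,arrow=.037,shutter_pivot=.03,shutter_knob=.101,stage=0,pawl_arm=.03,shutter_lever=.03,filter_lever=.03,vial=.03,cuvette=.03)
def meas(names):
    for t in names:
        L=landmark_of("wrist",t)
        print(t,[(np.round(l["uv"],1).tolist(),round(l["p"],2),np.round(at_z("wrist",l["uv"],z[t],P),4)[:2].tolist()) for l in L[:2]])
meas(sys.argv[2:] or z)
im=snapshot("wrist"); cv2.imwrite(f"pics/{sys.argv[1]}.png",im[:,:,::-1]); o=get_obs(); print(o["clock"],o["tool_pos"],o["orientation"],o["force"],o["opening"])
E
python3 m.py w1
```

```text
clock: 2.28
tool_pos: [0.3814, 0.3172, 0.3188]
orientation: [-179.8, -0.1, -21.2]
force: [1.0, 0.1, -0.1]
opening: 0.0525
gripper_force: 0.0
clock: 3.12
tool_pos: [0.5097, 0.0282, 0.316]
orientation: [180.0, 0.0, -21.2]
force: [-0.3, 0.6, -0.3]
opening: 0.0527
gripper_force: 0.0
filter_pivot [([418.9, 26.1], 0.87, [0.6248, -0.1229])]
filter_knob [([392.9, 106.6], 0.84, [0.5656, -0.0654])]
arrow [([439.2, 141.6], 0.91, [0.5131, -0.109])]
shutter_pivot [([194.0, 52.6], 0.69, [0.6823, 0.0921])]
shutter_knob [([127.7, 159.7], 0.83, [0.6084, 0.1717])]
stage [([287.5, 47.2], 0.65, [0.6582, 0.0039])]
pawl_arm [([125.6, 160.4], 0.65, [0.6134, 0.2063]), ([415.4, 25.3], 0.36, [0.6267, -0.1199])]
shutter_lever [([192.8, 51.1], 0.96, [0.6839, 0.0926])]
filter_lever [([416.7, 20.8], 0.83, [0.6301, -0.1222])]
vial []
cuvette [([417.4, 25.7], 0.66, [0.6257, -0.1216])]
3.7667 [0.50933561 0.0294338  0.31660817] [-1.79998408e+02 -2.75420364e-03 -2.09957918e+01] [ 0.35044941  0.02633757 -0.93194761] 0.052984573506596175
```

View pics/w1.png

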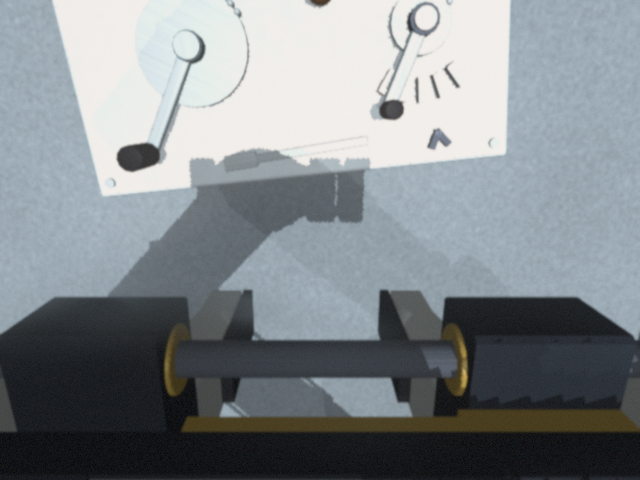

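Run:
```python
from h import *
plan([.564,-.066,.125],-21);plan([.564,-.066,.064],-21)
```

```text
rows [0.2841 0.2317 0.6387] [-0. -0.  0.] n 5.298050642106516 0.0007367830507306201
rows [0.2841 0.2317 0.842 ] [-0. -0.  0.] n 6.606994989137468 0.0007367830507306201
```

```bash
python3 -m inch '.284 .232 .64 0 0 0;.284 .232 .64 0 0 0;.284 .232 .64 0 0 0;.284 .232 .64 0 0 0;.284 .232 .64 0 0 0;.284 .232 .64 0 0 0;.284 .232 .64 0 0 0;.284 .232 .64 0 0 0'; python3 m.py w2 filter_pivot filter_knob arrow shutter_pivot shutter_knob filter_lever
```

```text
clock: 4.43
tool_pos: [0.5642, -0.0665, 0.1248]
orientation: [179.9, 0.0, -21.1]
force: [-0.3, 0.7, 1.6]
opening: 0.0528
gripper_force: 0.0
filter_pivot [([367.8, 117.6], 0.81, [0.6266, -0.122])]
filter_knob [([313.0, 277.1], 0.62, [0.566, -0.0641])]
arrow []
shutter_pivot [([0.1, 154.8], 0.55, [0.6862, 0.094])]
shutter_knob [([367.2, 117.3], 0.22, [0.6299, -0.1137])]
filter_lever [([369.4, 115.1], 0.84, [0.6276, -0.1233]), ([367.6, 115.4], 0.67, [0.6278, -0.1223])]
4.8333 [ 0.5643438  -0.06573571  0.12572495] [-1.79937877e+02 -9.77355932e-02 -2.09732873e+01] [ 0.3876969  -0.56813654 -0.18690492] 0.052364590893189074
```

View pics/w2.png

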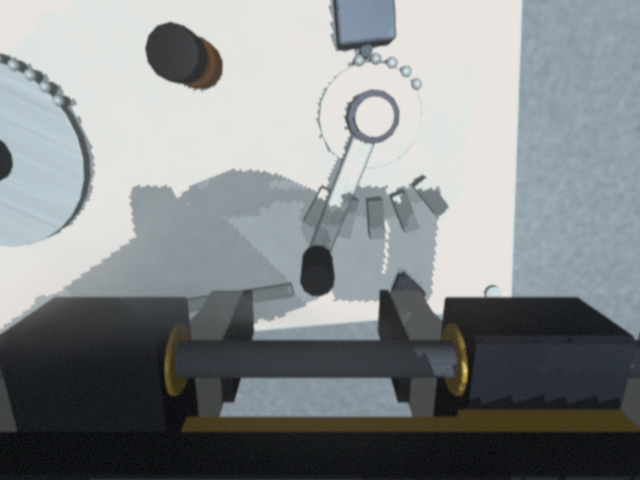

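```bash
python3 -m inch '0 0 .1 0 0 0;0 0 .205 0 0 0;0 0 .205 0 0 0;0 0 .205 0 0 0'; python3 -m inch '0 0 0 0 0 0;0 0 0 0 0 0;0 0 0 0 0 0;0 0 0 0 0 0;0 0 0 0 0 0' 1
python3 - <<'E'
from h import *
o=get_obs();p=o["tool_pos"];print(p,o["opening"],o["gripper_force"])
fp=np.array([.6255,-.122]); ar=np.array([.514,-.1087])
a0=np.arctan2(*(p[:2]-fp)[::-1]); a1=np.arctan2(*(ar-fp)[::-1])%(2*np.pi); print(np.degrees([a0,a1]),a1-a0,np.linalg.norm(p[:2]-fp))
for k in np.linspace(0,1,7)[1:]:
    a=a0+k*(a1-a0); r=.085
    plan([*(fp+r*np.array([np.cos(a),np.sin(a)])),p[2]])
E
```

```text
clock: 5.17
tool_pos: [0.5629, -0.0664, 0.0625]
orientation: [179.9, 0.2, -21.0]
force: [0.0, 0.2, 0.7]
opening: 0.0525
gripper_force: 0.0
clock: 5.58
tool_pos: [0.5644, -0.0662, 0.064]
orientation: [-180.0, -0.1, -21.0]
force: [0.2, 1.0, -0.7]
opening: 0.0251
gripper_force: 0.0
[ 0.5644374  -0.06621773  0.06397935] 0.025055884452968455 0.0
[137.58749205 173.19775553] 0.6215163452374837 0.0827061207511849
rows [-0.0164  0.025  -0.    ] [0. 0. 0.] n 0.2153299292650686 0.0
rows [-0.0227  0.0537 -0.0001] [0. 0. 0.] n 0.4194344718249803 0.0
rows [-0.0261  0.0828 -0.0001] [0. 0. 0.] n 0.624749522997582 0.0
rows [-2.640e-02  1.122e-01 -1.000e-04] [0. 0. 0.] n 0.8289925941513381 0.0
rows [-2.370e-02  1.414e-01 -1.000e-04] [0. 0. 0.] n 1.0312577029910075 0.0
rows [-0.018   0.1701 -0.0002] [0. 0. 0.] n 1.2308815642002522 0.0
```

```bash
python3 -m inch '0 0 0 0 0 0;0 0 0 0 0 0;0 0 0 0 0 0;0 0 0 0 0 0'; python3 -m inch '-.014 .025 0 0 0 0;-.021 .054 0 0 0 0;-.025 .083 0 0 0 0;-.0255 .112 0 0 0 0;-.023 .141 0 0 0 0;-.018 .17 0 0 0 0;-.018 .17 0 0 0 0;-.018 .17 0 0 0 0;-.018 .17 0 0 0 0'
python3 m.py w3 filter_pivot filter_knob arrow filter_lever
```

```text
clock: 5.92
tool_pos: [0.5642, -0.0663, 0.0634]
orientation: [-180.0, -0.0, -21.0]
force: [-0.9, 0.3, 5.3]
opening: 0.0175
gripper_force: 30.0
clock: 6.67
tool_pos: [0.5432, -0.1123, 0.0636]
orientation: [-179.9, -0.3, -21.0]
force: [6.8, -1.5, -2.8]
opening: 0.017
gripper_force: 30.0
filter_pivot [([270.1, 110.3], 0.56, [0.6264, -0.1214])]
filter_knob [([315.3, 347.1], 0.58, [0.5417, -0.1107])]
arrow []
filter_lever []
6.9667 [ 0.54323562 -0.11211359  0.06363059] [-179.89067241   -0.28018875  -20.98008411] [ 9.20405137 -0.40900611 -2.77824257] 0.017292081932569675
```

View pics/w3.png

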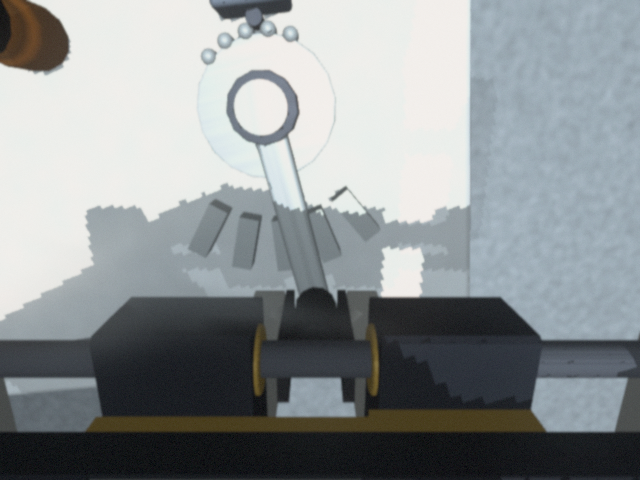

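```bash
python3 -m inch '0 0 0 0 0 0;0 0 0 0 0 0;0 0 0 0 0 0;0 0 0 0 0 0;0 0 -.1 0 0 0;0 0 -.25 0 0 0;0 0 -.4 0 0 0;0 0 -.5 0 0 0;0 0 -.5 0 0 0;0 0 -.5 0 0 0' -0.2; python3 m.py w4 filter_pivot filter_knob arrow filter_lever shutter_knob shutter_pivot; python3 -c "
from h import *
for p in ([.594,.14,.17],):plan(p,-21)"
```

```text
clock: 7.8
tool_pos: [0.5416, -0.1119, 0.2157]
orientation: [-179.9, -0.3, -21.0]
force: [-0.2, 0.6, -0.6]
opening: 0.0526
gripper_force: 0.0
filter_pivot [([292.3, 108.4], 0.65, [0.6262, -0.1241]), ([22.4, 139.8], 0.17, [0.6821, 0.0887])]
filter_knob [([316.8, 228.6], 0.58, [0.5426, -0.1127]), ([323.4, 247.9], 0.54, [0.5275, -0.112])]
arrow [([325.0, 248.5], 0.93, [0.51, -0.1079])]
filter_lever [([21.1, 140.3], 0.72, [0.6821, 0.0899]), ([21.7, 141.1], 0.48, [0.6814, 0.0898])]
shutter_knob []
shutter_pivot [([19.8, 139.1], 0.73, [0.6833, 0.0904])]
8.2 [ 0.54024801 -0.1120016   0.21207451] [ 1.79947448e+02  9.61264990e-02 -2.10167050e+01] [-0.13826867 -0.32746616  0.21781588] 0.05242894805914706
rows [-0.1338 -0.8485  0.1397] [ 0.0003  0.0005 -0.0001] n 6.260983781518214 0.015476735551058392
```

View pics/w4.png

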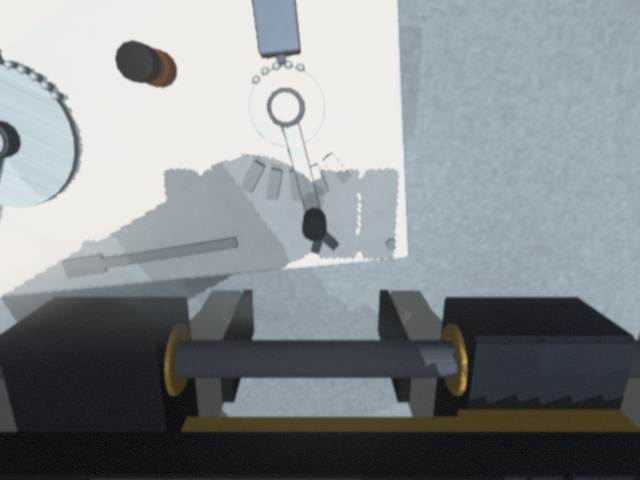

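```bash
python3 -m inch '-.134 -.86 .1 0 0 0;-.134 -.86 .1 0 0 0;-.134 -.86 .1 0 0 0;-.134 -.86 .1 0 0 0;-.134 -.86 .1 0 0 0;-.134 -.86 .1 0 0 0;-.134 -.86 .1 0 0 0;-.134 -.86 .1 0 0 0;-.134 -.86 .1 0 0 0'; python3 m.py w5 shutter_knob shutter_pivot shutter_lever pawl_arm; python3 -c "
from h import *
print(cut_out('wrist','pawl_arm')[0]['rect'],[(b['rect'],b['p']) for b in boxes_of('wrist','pawl_arm')])
for p in ([.6075,.17,.125],[.6075,.17,.064]):plan(p,-21)"
```

```text
clock: 8.95
tool_pos: [0.5953, 0.144, 0.182]
orientation: [179.9, 0.1, -20.9]
force: [-0.9, -0.9, 0.2]
opening: 0.0524
gripper_force: 0.0
shutter_knob [([264.1, 242.5], 0.62, [0.6109, 0.1715])]
shutter_pivot [([338.0, 81.7], 0.97, [0.6846, 0.0925])]
shutter_lever [([340.6, 79.8], 0.82, [0.6852, 0.0903])]
pawl_arm []
9.25 [0.59565822 0.14227631 0.18342992] [-1.79980392e+02 -1.81196124e-02 -2.10906074e+01] [-0.18361798 -0.35711091  0.50020114] 0.05245700543728494Traceback (most recent call last):
  File "<string>", line 3, in <module>
    print(cut_out('wrist','pawl_arm')[0]['rect'],[(b['rect'],b['p']) for b in boxes_of('wrist','pawl_arm')])
          ~~~~~~~~~~~~~~~~~~~~~~~~~~~^^^
IndexError: list index out of range
```

View pics/w5.png

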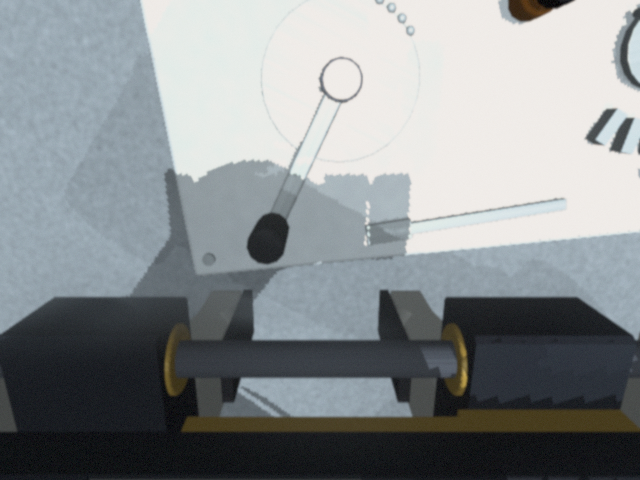

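```bash
python3 -c "
from h import *
for p in ([.6098,.1717,.125],[.6098,.1717,.065]):plan(p,-21)"
```

```text
rows [ 0.0088 -0.108   0.1948] [-0.0001 -0.0001 -0.0005] n 1.6038292713257538 0.012578047476111602
rows [ 0.0087 -0.1079  0.3948] [-0.0001 -0.0001 -0.0005] n 2.9453825845142307 0.012578047476111602
```

```bash
python3 -m inch '.009 -.108 .1 0 0 0;.009 -.108 .2 0 0 0;.009 -.108 .3 0 0 0;.009 -.108 .395 0 0 0;.009 -.108 .395 0 0 0;.009 -.108 .395 0 0 0' ; python3 -m inch '0 0 0 0 0 0;0 0 0 0 0 0;0 0 0 0 0 0;0 0 0 0 0 0;0 0 0 0 0 0;0 0 0 0 0 0;0 0 0 0 0 0;0 0 0 0 0 0' 1
python3 - <<'E'
from h import *
o=get_obs();p=o["tool_pos"];print(p,o["force"])
sp=np.array([.6842,.0915]); v=p[:2]-sp; print(np.linalg.norm(v),np.degrees(np.arctan2(v[1],v[0])))
import math
Rt=R.from_euler("xyz",[180,0,-21],degrees=True)
for k in range(0,28):
    a=np.radians(132.6)+.035*k; q=sp+.11*np.array([np.cos(a),np.sin(a)])-(sp+.11*np.array([np.cos(np.radians(132.6)),np.sin(np.radians(132.6))]))
    print(k,np.round(Rt.inv().apply([*q,0])[:2]/.3,4), np.round(R.from_rotvec([0,0,1]).apply([1,0,0])[:0],1))
E
```

```text
clock: 9.8
tool_pos: [0.6091, 0.1716, 0.0638]
orientation: [179.8, 0.1, -21.0]
force: [-0.0, 0.6, 0.8]
opening: 0.0528
gripper_force: 0.0
clock: 10.47
tool_pos: [0.6089, 0.1707, 0.0657]
orientation: [179.8, 0.0, -21.0]
force: [-4.2, -6.9, 8.5]
opening: 0.0233
gripper_force: 30.0
[0.60890626 0.17067821 0.06570956] [-4.1847713  -6.8584402   8.53681937]
0.10926269539183722 133.5595021641665
0 [0. 0.] []
1 [-0.0055  0.0116] []
2 [-0.0106  0.0234] []
3 [-0.0153  0.0353] []
4 [-0.0195  0.0474] []
5 [-0.0234  0.0597] []
6 [-0.0268  0.072 ] []
7 [-0.0297  0.0845] []
8 [-0.0323  0.0971] []
9 [-0.0344  0.1098] []
10 [-0.036   0.1225] []
11 [-0.0372  0.1353] []
12 [-0.0379  0.1481] []
13 [-0.0382  0.1609] []
14 [-0.0381  0.1738] []
15 [-0.0375  0.1866] []
16 [-0.0364  0.1994] []
17 [-0.0349  0.2121] []
18 [-0.033   0.2248] []
19 [-0.0306  0.2374] []
20 [-0.0278  0.2499] []
21 [-0.0245  0.2623] []
22 [-0.0208  0.2746] []
23 [-0.0167  0.2868] []
24 [-0.0122  0.2988] []
25 [-0.0072  0.3106] []
26 [-0.0019  0.3223] []
27 [0.0039 0.3337] []
```

```bash
cat > log.py <<'E'
import re,sys
from h import *
t=open("log.txt").read(); sp=np.array([.6842,.0915])
P=re.findall(r"tool_pos: \[(.*?)\]",t);F=re.findall(r"force: \[(.*?)\]",t)
n=int(sys.argv[1])
for p,f in list(zip(P,F))[-n:]:
    p=np.array(eval("["+p+"]"));f=np.array(eval("["+f+"]"));v=p[:2]-sp;a=np.arctan2(v[1],v[0])%(2*np.pi)
    u=v/np.linalg.norm(v); print("ang %.3f deg %.1f r %.4f tang %.1f rad %.1f fz %.1f"%(a-np.radians(132.7),np.degrees(a),np.linalg.norm(v),-(f[1]*u[0]-f[0]*u[1]),f[:2]@u,f[2]))
E
(python3 -m inch '-.0055 .0116 0 0 0 0'; python3 -m inch '-.0051 .0118 0 0 0 0'; python3 -m inch '-.0047 .0119 0 0 0 0'; python3 -m inch '-.0042 .0121 0 0 0 0'; python3 -m inch '-.0039 .0123 0 0 0 0'; python3 -m inch '-.0034 .0123 0 0 0 0'; python3 -m inch '-.0029 .0125 0 0 0 0'; python3 -m inch '-.0026 .0126 0 0 0 0'; python3 -m inch '-.0021 .0127 0 0 0 0'; python3 -m inch '-.0016 .0127 0 0 0 0'; python3 -m inch '-.0012 .0128 0 0 0 0') >> log.txt; python3 log.py 11; tail -2 log.txt
```

```text
ang 0.021 deg 133.9 r 0.1091 tang 8.0 rad -1.9 fz -0.4
ang 0.037 deg 134.8 r 0.1091 tang 8.8 rad -2.7 fz -3.0
ang 0.068 deg 136.6 r 0.1091 tang 9.4 rad -2.0 fz -2.0
ang 0.102 deg 138.5 r 0.1090 tang 8.0 rad -1.2 fz -1.7
ang 0.136 deg 140.5 r 0.1091 tang 9.4 rad -1.3 fz -2.4
ang 0.171 deg 142.5 r 0.1091 tang 11.2 rad -0.6 fz -2.0
ang 0.200 deg 144.2 r 0.1090 tang 13.7 rad 2.2 fz -3.4
ang 0.232 deg 146.0 r 0.1091 tang 11.7 rad 1.4 fz -2.1
ang 0.274 deg 148.4 r 0.1092 tang 7.2 rad 2.0 fz 0.1
ang 0.317 deg 150.9 r 0.1092 tang 8.1 rad 1.5 fz 1.1
ang 0.350 deg 152.7 r 0.1091 tang 10.0 rad 3.3 fz 1.2
opening: 0.0233
gripper_force: 30.0
```

```bash
(python3 -m inch '-.0007 .0128 0 0 0 0'; python3 -m inch '-.0003 .0128 0 0 0 0'; python3 -m inch '.0001 .0129 0 0 0 0'; python3 -m inch '.0006 .0128 0 0 0 0'; python3 -m inch '.0011 .0128 0 0 0 0'; python3 -m inch '.0015 .0127 0 0 0 0'; python3 -m inch '.0019 .0127 0 0 0 0'; python3 -m inch '.0024 .0126 0 0 0 0'; python3 -m inch '.0028 .0125 0 0 0 0') >> log.txt; python3 log.py 9; tail -2 log.txt
```

```text
ang 0.378 deg 154.4 r 0.1091 tang 15.0 rad 5.7 fz -0.6
ang 0.413 deg 156.3 r 0.1092 tang 10.7 rad 5.2 fz 1.7
ang 0.456 deg 158.8 r 0.1094 tang 6.2 rad 3.8 fz 2.8
ang 0.495 deg 161.0 r 0.1092 tang 10.1 rad 3.8 fz 4.3
ang 0.528 deg 163.0 r 0.1093 tang 11.8 rad 5.1 fz 3.6
ang 0.558 deg 164.7 r 0.1093 tang 13.6 rad 6.8 fz 3.2
ang 0.596 deg 166.9 r 0.1095 tang 9.9 rad 5.0 fz 3.9
ang 0.639 deg 169.3 r 0.1096 tang 5.7 rad 4.5 fz 5.4
ang 0.675 deg 171.4 r 0.1094 tang 9.0 rad 6.0 fz 6.9
opening: 0.0235
gripper_force: 30.0
```

```bash
(python3 -m inch '.0033 .0124 0 0 0 0'; python3 -m inch '.0037 .0123 0 0 0 0';python3 -m inch '.002 .0061 0 0 0 0';python3 -m inch '.0021 .0061 0 0 0 0';python3 -m inch '.0022 .006 0 0 0 0';python3 -m inch '0 0 0 0 0 0') >> log.txt; python3 log.py 6; tail -2 log.txt; python3 m.py w6 shutter_knob shutter_pivot pawl_arm shutter_lever
```

```text
ang 0.707 deg 173.2 r 0.1095 tang 13.5 rad 8.7 fz 5.8
ang 0.740 deg 175.1 r 0.1096 tang 12.5 rad 7.8 fz 5.9
ang 0.763 deg 176.4 r 0.1096 tang 10.5 rad 6.7 fz 6.3
ang 0.783 deg 177.5 r 0.1097 tang 8.2 rad 5.1 fz 6.9
ang 0.803 deg 178.7 r 0.1097 tang 6.7 rad 4.9 fz 7.1
ang 0.807 deg 179.0 r 0.1098 tang 4.8 rad 5.1 fz 6.6
opening: 0.023
gripper_force: 30.0
shutter_knob []
shutter_pivot [([232.4, 56.4], 0.59, [0.6842, 0.0912])]
pawl_arm [([229.2, 57.2], 0.25, [0.6844, 0.0926])]
shutter_lever [([230.8, 55.2], 0.92, [0.6848, 0.0916])]
12.9333 [0.57443848 0.09345156 0.06587682] [-1.79862312e+02 -4.77413308e-02 -2.09933575e+01] [-4.31900064  5.50924218  7.5034718 ] 0.023155066736911204
```

View pics/w6.png

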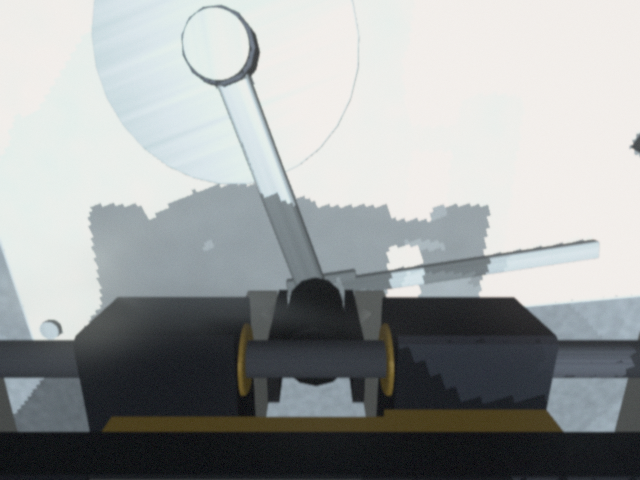

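```bash
(python3 -m inch '.003 .008 0 0 0 0';python3 -m inch '.003 .008 0 0 0 0';python3 -m inch '0 0 0 0 0 0;0 0 0 0 0 0;0 0 0 0 0 0') >> log.txt; python3 log.py 3; tail -2 log.txt
python3 - <<'E'
from h import *
for c in ("top","side"):
    im=snapshot(c)
    for t in ("pawl_arm","shutter_pivot","shutter_knob","filter_knob","arrow"):
        print(c,t,[(np.round(l["uv"],1).tolist(),round(l["p"],2)) for l in landmark_of(c,t)[:1]])
    x,y=(285,190) if c=="top" else (330,230)
    cv2.imwrite(f"pics/{c}7.png",cv2.resize(im[y-60:y+60,x-80:x+80,::-1],(400,300),interpolation=2))
cv2.imwrite("pics/c7.png",np.hstack([cv2.imread(f"pics/{c}7.png") for c in ("top","side")]))
E
```

```text
ang 0.826 deg 180.1 r 0.1097 tang 9.3 rad 5.5 fz 7.7
ang 0.848 deg 181.3 r 0.1097 tang 9.7 rad 5.5 fz 7.0
ang 0.847 deg 181.3 r 0.1097 tang 9.5 rad 4.6 fz 7.2
opening: 0.0237
gripper_force: 30.0
top pawl_arm []
top shutter_pivot [([288.0, 193.4], 0.59)]
top shutter_knob [([335.1, 192.9], 0.47)]
top filter_knob []
top arrow [([365.2, 256.2], 0.96)]
side pawl_arm [([295.4, 229.3], 0.39)]
side shutter_pivot [([331.3, 240.6], 0.59)]
side shutter_knob [([293.8, 230.1], 0.95)]
side filter_knob [([321.4, 272.6], 0.76)]
side arrow [([305.3, 292.5], 0.96)]
```

View pics/c7.png

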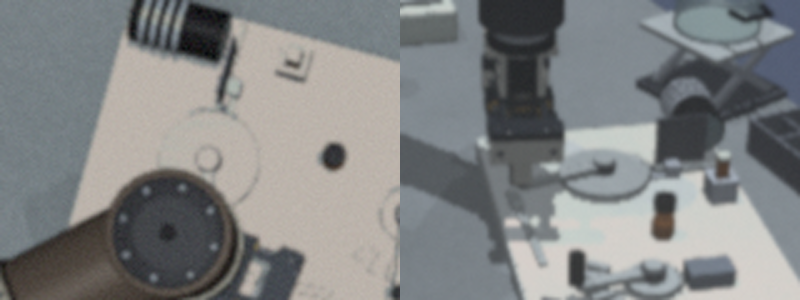

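```bash
python3 -c "
from plant import *
print(close_job())"
```

```text
the job is handed in; nothing more can be done
None
```

The filter lever is released in the third (marked) notch. The shutter lever was swung past four clicks felt in the push force, and the gripper is still holding it midway between the fourth and fifth tooth. The job was handed in at about 14 s, and the last pictures showed nothing disturbed.

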